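Layer a crispbread and cheese snack in the lunch box and snap it shut

ROBOT

A 7-joint arm with a two-finger parallel gripper is mounted at the origin on a cart in front of the work surface, level with it; the furniture and walls round the work are solid. World frame = base frame: x ahead of the robot, y to its left, z up, the work surface at z = 0. Lengths are in m, angles in rad, forces in N, time in s.
With the tool pointing down it reaches from about 0.4 to 0.85 m from the base axis. Payload 10.4 kg.
Tool frame: the origin (TCP) lies on the centre line of the jaws, within the pads' length; the fingertips stand 19 mm ahead of it and the grasp point (between the pads) is the TCP; z points along the fingers, y is the line along which they close (so a half turn about z gives the same grasp; the last joint's range is limited). The gripper opens to 85 mm and grips with 20 to 120 N. Pads are 22 mm wide; open, the fingers measure 114 mm over their backs; the gripper's body (76 mm by 85 mm) begins 54 mm behind the grasp point. The pads swing forward as they close: fully open they stand 13 mm farther back than shut.
Start: joints at [-1.302, 0.332, -0.065, 1.46, 0.022, 1.35, -0.088], TCP at [0.18, 0.599, 0.25] pointing down, gripper open.
Joint ranges: [-2.6, 2.6], [-0.5, 2.12], [-1.47, 1.34], [0.16, 2.42], [-1.27, 4.41], [0.06, 2.06], [-2.6, 2.6]. Speed limits (rad/s): [2.22, 2.22, 2.79, 2.79, 3.14, 3.14, 3.14].

INTERFACE

Orientations are given as a rotation vector (axis times angle).
In Python, from rig import bot gives the robot as it stands.
- The arm moves only by the shell command python3 nudge.py [FORCE], which reads ROWS from standard input. ROWS is a JSON list of rows, 1 to 12 of them, each of 5 numbers: the finger opening in m, then dx, dy, dz in m, then a turn about the tool's z in rad; each row is the pose to reach, as a shift and turn from the pose commanded when the command began, along the tool's axes at that moment; what a row does not reach only later rows make up. A row lasts 1/10 s, in which the tool goes at most 0.05 m and 0.15 rad, less where a joint would pass 70% of its speed; a pose out of reach is approached as far as the arm can. The fingers move at their own pace and stop on an object; FORCE is the grip in N (left out, the last holds). Time passes only in rows, so rows that do not move let the fingers close. It prints the time, the measured TCP pose, the force, the opening and the grip force at its end. Input that does not fit is refused with a message, and nothing moves.
- bot.observe(): the state, without advancing time (a new reading comes with each control period).
- bot.snapshot(name): name is "scene" or "side" or "wrist"; returns a dict with "img" (400x640x3 uint8, blue, green, red), "camera_matrix" (3x3 intrinsics, pixels), "dist" ([k1, k2, p1, p2, k3] as OpenCV has them; the pictures are not rectified), "view" (4x4, takes a point from world to camera coordinates); the wrist camera has in their place "tool_from_camera" (4x4, takes a point from camera to tool coordinates, whose origin is the TCP and whose axes are the flange's). Camera axes: x right, y down, z forward; pixel columns grow to the right and rows downward; lengths in m; the calibration is good to about 2 mm. A picture is of the moment at which its call begins: read the wrist's pose just before it. There is no depth.
- bot.hand_in(): hands the job in; it is judged then, once.
The state is a dict: "time_s": time; "joint_pos": joint angles; "qd": joint speeds; "joint_torque": joint torques, N m; "tcp_pos": TCP position; "orientation": TCP orientation; "force": force on the tool from outside, world axes, zero at the start; "ft_torque": the same for the moment, N m; "width": finger opening in m; "gripper_force": force on a finger pad.
Only numpy, scipy, OpenCV 4.12 (cv2) and the standard library are available. Lean on these libraries where they do the work, as an engineer would, in place of code of your own. Each camera call takes 0.05 s, during which the arm holds its last target. There are 200 camera calls.

TASK

Pack the snack from the sloping rack into the open lunch box: lay one round crispbread flat on the plate in the box, the thicker round of cheese on it and the other crispbread on top, all three neatly centred on the plate and on one another, letting go of each. Then swing the lid over and press its front tab down until the catch snaps and it stays shut. Leave the other things on the worktop where they stand.

Things in the scene. Friction and masses are not known exactly. Their poses are not given: they have to be found in the camera images.
- rack: Wooden rack, fixed, 276 mm wide (its y), 85 deep, 66 high. Its flat slope faces rack -x (the robot), rising away at 26 degrees (0.45 rad) from level. Three places along its y at -95, 0, +95 mm; each round lies flat on the slope above two 9 mm pegs at its lower edge. Origin: centre of the underside; slope's centre and each round's lower face centre: x = 0, 45 mm up.
- crispbread_a: Round crispbread, stiff, 58 mm across and 14 mm thick, 30 g, with rings of pricked dots on both faces. One of two alike. At the start it lies flat on the rack's slope; the body's own origin is the centre of the face that lies on the rack, its z axis points out of the other face (away from the slope).
- crispbread_a_center (a point): Middle of crispbread_a (7 mm from either face), z axis as the body's.
- crispbread_b: The other crispbread, the same as crispbread_a in every way; the body's own origin is the centre of the face that lies on the rack, its z axis points out of the other face (away from the slope).
- crispbread_b_center (a point): Middle of crispbread_b (7 mm from either face).
- cheese: Round of hard cheese, 58 mm across and 20 mm thick, 50 g: thicker than the crispbreads and smooth, without dots. Starts on the rack's slope too; the body's own origin is the centre of the face that lies on the rack, its z axis points out of the other face (away from the slope).
- cheese_center (a point): Middle of the cheese (10 mm from either face).
- lunchbox: Low white lunch box, fixed, 160 (its x) by 170 mm (its y), rim 26 mm high, walls 4 mm. Its front (-x) faces the robot; the lid is hinged along the rear (+x) rim. A round 110 mm plate is fixed in its middle; a spring catch sits in the middle of the front wall. Origin: centre of the underside.
- plate_center (a point): Centre of the plate's flat top, 12 mm above the worktop; axes as the lunch box's.
- lid (a joint): Angle of the grey lid (160 x 170 mm, 42 deep, clears the stack) in rad: 0 shut, about 1.7 open, leaning back. Stiff: it stays where left; about 1 N at the tab swings it. Below about 0.07 the gasket and spring catch resist: 8 to 20 N straight down on the tab, then it snaps and stays at 0 to 0.01. Not snapped, it stands at 0.03 or more.
- lid_hinge (a point): Middle of the lid's hinge line, 83 mm behind the plate's centre (lunch box +x) and 27.5 mm above the worktop. The line runs along the lunch box's y. This frame turns with the lid.
- lid_tab (a point): Middle of the upper face of the lid's front tab, 175 mm from the hinge line, 6 mm above it when shut. The tab, 60 wide, 24 long, 6 mm thick, juts from the lid's front wall. Shut, it points at the robot; with the lid open it stands up like a fin and its upper face looks away from the robot, so closed fingers behind it can pull the lid over. Axes turn with the lid.
- butter: Butter block, 73x102x37 mm; a bystander, stands on the worktop. Origin: centre of the underside.
- honey_jar: Honey jar with a flat lid, 63x63x94 mm; a bystander, stands on the worktop. Origin: centre of the underside.
- pepper_mill: Dark wooden pepper mill, 58 mm across, 190 mm tall; a bystander, stands on the worktop. Origin: centre of the underside.
- tomato: Tomato, 65 mm; a bystander, stands on the worktop. Origin: centre of the underside.
- garlic: Garlic bulb, 60 mm; a bystander, stands on the worktop. Origin: centre of the underside.
- salt_shaker: Salt shaker, 44 mm across, 90 mm tall; a bystander, stands on the worktop. Origin: centre of the underside.

How it is judged:
By the outcome, as a careful person would: the job done as asked, in the order asked, and still so for the second after the job is handed in, with the robot touching nothing.
It also fails if it takes over 70 s, if anything falls off the work surface, if the arm or the gripper's body presses on something with over 40 N, if the wrist force passes 120 N, or if a joint passes its speed limit or range.

## Working session

There is one attempt and no reset: what is moved stays moved. The work goes in short steps, Python scripts to look and compute and a shell command to move; the robot and the scene stay as the last step left them, time stands still between calls to the robot, and variables do not carry over. Pictures are saved under pics/ and viewed, at most 10 in all, crops included, and the job is handed in when it is done.

```bash
ls; mkdir -p pics
python3 - <<'E'
from rig import bot
import cv2,numpy as np
s=bot.observe();print(s)
for n in ["scene","side"]:
    d=bot.snapshot(n);cv2.imwrite(f"pics/{n}0.png",d["img"]);print(n,d["camera_matrix"],d["dist"],d["view"])
    np.savez(f"pics/{n}0.npz",**d)
E
```

```text
nudge.py
pics
rig.py
{'time_s': 0.0, 'joint_pos': array([-1.30158641,  0.33288434, -0.06469518,  1.46094937,  0.02161436,
        1.34991228, -0.08853287]), 'qd': array([ 1.93234430e-03,  4.81950347e-04, -7.61749342e-04, -5.97786778e-04,
       -3.70537342e-05, -6.36481796e-04, -2.12870234e-03]), 'joint_torque': array([ 8.49073640e-04, -6.25448871e+01,  4.96135920e-02, -3.91608596e+01,
        1.63086306e-02,  1.00418204e-02,  5.06429092e-05]), 'tcp_pos': array([0.17971306, 0.59823353, 0.24950428]), 'orientation': array([-4.56750911e-01, -3.10808143e+00,  2.28018973e-03]), 'force': array([-0.40430275, -0.77584885, -0.1183832 ]), 'ft_torque': array([-0.04573447, -0.00561423,  0.00454803]), 'gripper_force': 0.0, 'width': 0.08585827699818203}
scene [[367.91058081   0.         320.63034289]
 [  0.         367.91058081 200.97805946]
 [  0.           0.           1.        ]] [-0.03688261  0.          0.          0.          0.        ] [[ 0.58565183 -0.81023557  0.02302745 -0.36187392]
 [-0.49029709 -0.37673154 -0.78592755  0.3440796 ]
 [ 0.64546162  0.44898961 -0.61788965  0.64009812]
 [ 0.          0.          0.          1.        ]]
side [[477.50476029   0.         319.51917809]
 [  0.         477.50476029 204.13207083]
 [  0.           0.           1.        ]] [-0.12507582  0.          0.          0.          0.        ] [[ 0.94341176 -0.33130442 -0.01454781 -0.55597901]
 [-0.18042958 -0.4759896  -0.86074333  0.15223373]
 [ 0.27824346  0.81466023 -0.5088313   1.32611782]
 [ 0.          0.          0.          1.        ]]
```

View pics/scene0.png

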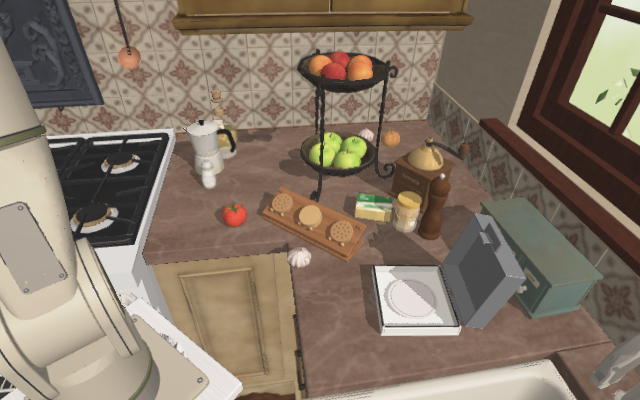

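View pics/side0.png

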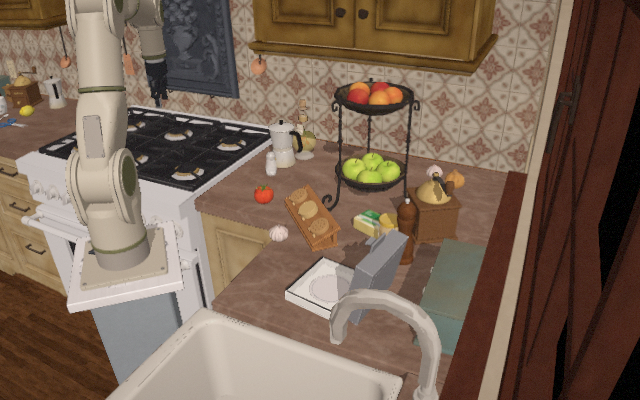

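Scene view: rack with crispbreads at about (283,203) and (342,231) and the cheese between them at (310,216). The box plate is at about (411,298), and the open lid's tab at (490,230). I'll enlarge both views for corner picking.

Run:
```python
import cv2
a=cv2.imread("pics/scene0.png")[180:345,255:530];cv2.imwrite("pics/c1.png",cv2.resize(a,(795,477),interpolation=cv2.INTER_CUBIC) if 0 else cv2.resize(a,None,fx=2.9,fy=2.9,interpolation=cv2.INTER_CUBIC))
b=cv2.imread("pics/side0.png")[175:330,260:425];cv2.imwrite("pics/c2.png",cv2.resize(b,None,fx=3.8,fy=3.8,interpolation=cv2.INTER_CUBIC))
```

```text
(no output)
```

View pics/c1.png

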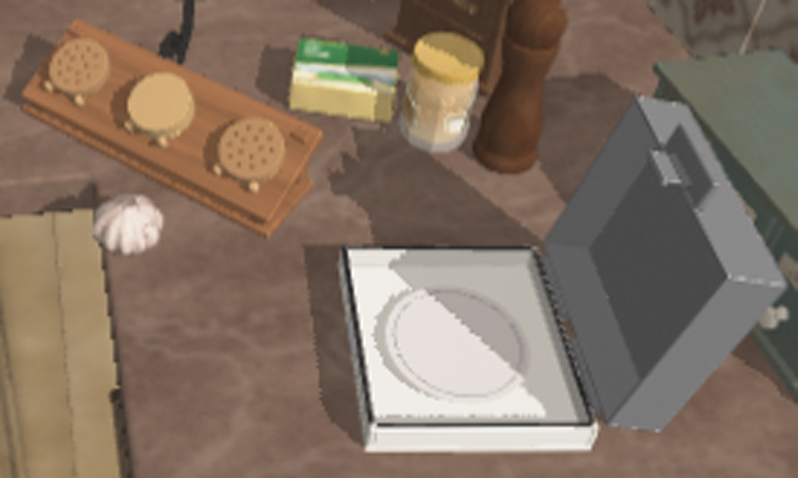

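View pics/c2.png

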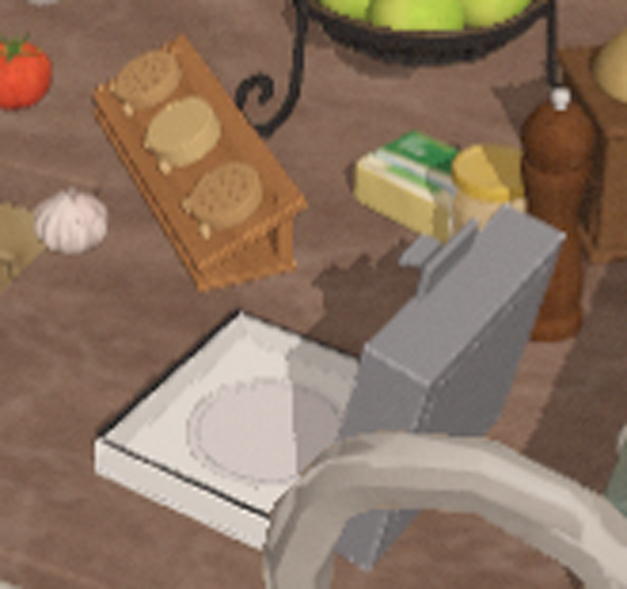

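Enlarged views (scene crop ×2.9 from (255,180), side crop ×3.8 from (260,175)):
- **Scene crop, rim corners:** (345,248), (370,425), (597,425), (540,246).
- **Scene crop, tops of the rounds:** (79,67), (160,104), (251,148).
- **Side crop:** rim corners (240,312) and (97,440); tops of the rounds about (149,77), (185,128), (227,193).

Next I'll fit both poses.

```bash
cat > h.py <<'E'
import numpy as np,cv2
from scipy.optimize import least_squares
from scipy.spatial.transform import Rotation as R
def proj(P,d):
    v=d["view"];return cv2.projectPoints(np.array(P,float).reshape(-1,1,3),cv2.Rodrigues(v[:3,:3])[0],v[:3,3],d["camera_matrix"],d["dist"])[0].reshape(-1,2)
def world(p,P):
    x,y,a=p;P=np.array(P,float);c,s=np.cos(a),np.sin(a)
    return np.c_[x+c*P[:,0]-s*P[:,1],y+s*P[:,0]+c*P[:,1],P[:,2]]
t=.45
def rt(h,y):return [-np.sin(t)*h,y,.045+np.cos(t)*h]
def todict(f):return dict(np.load(f))
def fit(obs,p0):
    f=lambda p:np.concatenate([(proj(world(p,P),d)-uv).ravel() for P,uv,d in obs])
    r=least_squares(f,p0,loss="soft_l1");return r.x,f(r.x).round(1)
E
python3 - <<'E'
from h import *
sc,si=todict("pics/scene0.npz"),todict("pics/side0.npz")
S=lambda l:np.array(l)/2.9+[255,180]
T=lambda l:np.array(l)/3.8+[260,175]
rr=[rt(.014,.095),rt(.020,0),rt(.014,-.095)]
cor=[[.0425,.138,.066],[.0425,-.138,.066]]
print("rack",*fit([(rr+cor,S([[79,67],[160,104],[251,148],[78,18],[323,130]]),sc),(rr+cor,T([[149,77],[185,128],[227,193],[183,36],[303,203]]),si)],[.6,.1,0]))
b=[[-.08,.085,.026],[-.08,-.085,.026],[.08,-.085,.026],[.08,.085,.026],[0,0,.012]]
print("box",*fit([(b,S([[345,248],[370,425],[597,425],[540,246],[456,345]]),sc),(b[:2],T([[240,312],[97,440]]),si)],[.6,-.2,0]))
E
```

```text
rack [ 0.55084893 -0.02140345  0.01153677] [ 0.5 -0.4  0.5 -0.5  0.8  0.5  0.1 -0.2  1.3  0.5 -1.3 -0.8 -2.  -1.1
 -1.4 -0.6 -0.2 -1.   0.2 -1.4]
box [ 0.50380239 -0.3335352  -0.94528684] [-0.7 -1.6  0.1  1.1  0.7  1.6 -0.7 -0.   0.7 -1.4  0.9 -1.2 -0.7 -0.2]
```

```bash
cat >> h.py <<'E'
def delta(target,yaw,s=None):
    """yaw: world angle of tool y (mod pi). prints tool shift and turn"""
    from rig import bot
    s=s or bot.observe();M=R.from_rotvec(s["orientation"]).as_matrix()
    d=M.T@(np.array(target)-s["tcp_pos"]);a=np.arctan2(M[1,1],M[0,1])
    w=(yaw-a+np.pi/2)%np.pi-np.pi/2
    print("d",d.round(4),"turn",round(-w,3),"tilt",M[:,2].round(3),"q7",s["joint_pos"][6].round(2),"t",s["time_s"]);return d,-w
def ground(uv,d,z=0):
    p=cv2.undistortPoints(np.array(uv,float).reshape(-1,1,2),d["camera_matrix"],d["dist"]).reshape(-1,2)
    v=d["view"];o=-v[:3,:3].T@v[:3,3];r=np.c_[p,np.ones(len(p))]@v[:3,:3]
    return o+r*((z-o[2])/r[:,2])[:,None]
E
python3 - <<'E'
from h import *
delta([.50,-.02,.25],np.pi/2+.0115)
sc=todict("pics/scene0.npz")
print(ground([[318,195],[430,237],[405,230],[373,220],[300,265],[235,226],[340,168]],sc).round(3))
from rig import bot
d=bot.snapshot("wrist");print(d["tool_from_camera"].round(4),d["camera_matrix"].round(1),d["dist"])
E
```

```text
d [-4.846e-01 -5.000e-01  3.000e-04] turn -0.303 tilt [-0.    -0.001 -1.   ] q7 -0.09 t 0.1
[[ 0.691  0.062  0.   ]
 [ 0.724 -0.284  0.   ]
 [ 0.708 -0.218  0.   ]
 [ 0.691 -0.128  0.   ]
 [ 0.438 -0.069  0.   ]
 [ 0.441  0.159  0.   ]
 [ 0.857  0.092  0.   ]]
[[ 1.500e-03 -9.583e-01 -2.857e-01  7.160e-02]
 [ 1.000e+00  1.100e-03  1.200e-03 -7.000e-04]
 [-9.000e-04 -2.857e-01  9.583e-01 -1.240e-01]
 [ 0.000e+00  0.000e+00  0.000e+00  1.000e+00]] [[292.7   0.  317.5]
 [  0.  292.7 199.3]
 [  0.    0.    1. ]] [-0.03080797  0.          0.          0.          0.        ]
```

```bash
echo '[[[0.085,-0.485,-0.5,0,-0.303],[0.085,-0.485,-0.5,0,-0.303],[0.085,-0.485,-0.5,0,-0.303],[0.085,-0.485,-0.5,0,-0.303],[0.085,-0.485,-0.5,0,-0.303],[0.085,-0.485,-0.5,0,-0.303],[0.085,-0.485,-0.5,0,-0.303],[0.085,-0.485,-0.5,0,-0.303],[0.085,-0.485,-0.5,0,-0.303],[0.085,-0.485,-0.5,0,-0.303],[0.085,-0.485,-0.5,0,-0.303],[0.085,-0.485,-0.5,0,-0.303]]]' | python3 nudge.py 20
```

```text
refused: ROWS must be a list of rows, each a list of 5 numbers. Nothing was moved.
```

Wrong form. The message asks for a list of rows, each a list of 5 numbers, so I'll send the same numbers that way.

```bash
echo '[[0.085,-0.485,-0.5,0,-0.303],[0.085,-0.485,-0.5,0,-0.303],[0.085,-0.485,-0.5,0,-0.303],[0.085,-0.485,-0.5,0,-0.303],[0.085,-0.485,-0.5,0,-0.303],[0.085,-0.485,-0.5,0,-0.303],[0.085,-0.485,-0.5,0,-0.303],[0.085,-0.485,-0.5,0,-0.303],[0.085,-0.485,-0.5,0,-0.303],[0.085,-0.485,-0.5,0,-0.303],[0.085,-0.485,-0.5,0,-0.303],[0.085,-0.485,-0.5,0,-0.303]]' | python3 nudge.py 20
python3 - <<'E'
from h import *
delta([.50,-.02,.25],np.pi/2+.0115)
E
```

```text
time_s: 1.35
tcp_pos: [0.4564, 0.0639, 0.2504]
orientation: [-0.018, 3.141, 0.001]
force: [0.7, 0.9, 0.9]
width: 0.0851
gripper_force: 0.0
d [-0.0426 -0.0844  0.0004] turn -0.0 tilt [ 0.  0. -1.] q7 1.33 t 1.35
```

```bash
echo '[[0.085,-0.0426,-0.0844,0,0],[0.085,-0.0426,-0.0844,0,0],[0.085,-0.0426,-0.0844,0,0],[0.085,-0.0426,-0.0844,0,0]]' | python3 nudge.py
python3 - <<'E'
from h import *
from rig import bot
s=bot.observe();d=bot.snapshot("wrist");cv2.imwrite("pics/w1.png",d["img"])
M=np.eye(4);M[:3,:3]=R.from_rotvec(s["orientation"]).as_matrix();M[:3,3]=s["tcp_pos"]
d["view"]=np.linalg.inv(M@d["tool_from_camera"]);np.savez("pics/w1.npz",**d)
p=[.5508,-.0214,.0115]
print(s["tcp_pos"],proj(world(p,[rt(.014,.095),rt(.02,0),rt(.014,-.095),[.0425,.138,.066],[.0425,-.138,.066]]),d).round(0))
E
```

```text
time_s: 1.75
tcp_pos: [0.4995, -0.0188, 0.25]
orientation: [0.014, -3.141, 0.0]
force: [-0.4, 0.4, -0.0]
width: 0.0849
gripper_force: 0.0
[ 0.49950427 -0.0187974   0.24998971] [[398. 218.]
 [315. 218.]
 [233. 218.]
 [433. 259.]
 [198. 260.]]
```

View pics/w1.png

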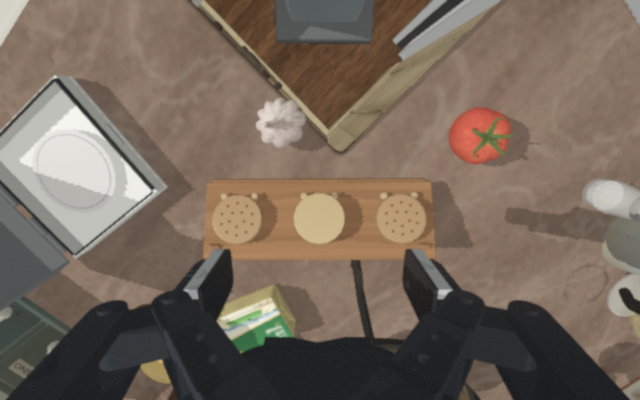

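The wrist view confirms the layout: the rounds sit at about (237,219), (319,219) and (402,219), and the plate at about (75,171). I'll refine both by ellipse fitting and pixel checks.

Run:
```python
from h import *
d=todict("pics/w1.npz");g=cv2.cvtColor(d["img"],cv2.COLOR_BGR2HSV)
hsv=g
obs=[]
for c in [(402,219),(319,219),(237,219)]:
    x,y=c;ref=d["img"][y-3:y+4,x-3:x+4].reshape(-1,3).mean(0);print(ref,d["img"][y,x+35] , d["img"][y+32,x])
ed=cv2.Canny(cv2.GaussianBlur(d["img"],(3,3),0),40,100)
for (cx,cy) in [(402,219),(319,219),(237,219)]:
    # radial edge search on saturation/value gradient
    g=cv2.GaussianBlur(d["img"],(3,3),0).astype(float)
    pts=[]
    for a in np.linspace(0,2*np.pi,72,endpoint=False):
        r=np.arange(19,33,.5);X=cx+r*np.cos(a);Y=cy+r*np.sin(a)
        v=cv2.remap(g.astype(np.float32),X.astype(np.float32)[None],Y.astype(np.float32)[None],cv2.INTER_LINEAR)[0]
        k=np.abs(v[4:]-v[:-4]).sum(1);i=k.argmax();pts.append((X[i+2],Y[i+2]))
    print(cv2.fitEllipse(np.array(pts,np.float32)))
a=d["img"][60:280,0:260];b=d["img"][150:280,190:450]
im=np.vstack([cv2.resize(b,None,fx=2,fy=2)[:150],cv2.resize(a,None,fx=2,fy=2)]);cv2.imwrite("pics/w1c.png",cv2.resize(d["img"][60:270,0:260],None,fx=2.8,fy=2.8,interpolation=cv2.INTER_CUBIC))
```

```text
[116.14285714 154.42857143 184.71428571] [ 80  93 109] [ 93 131 173]
[140.53061224 182.16326531 203.79591837] [ 64  90 122] [ 92 130 173]
[117.67346939 155.65306122 185.93877551] [ 67  95 128] [ 91 128 168]
((401.2486877441406, 218.5302276611328), (48.32931137084961, 52.799285888671875), 172.32342529296875)
((318.41461181640625, 217.82838439941406), (50.14632797241211, 51.995262145996094), 135.5540313720703)
((236.2322540283203, 218.8924102783203), (48.278953552246094, 52.2724609375), 22.41263198852539)
```

View pics/w1c.png

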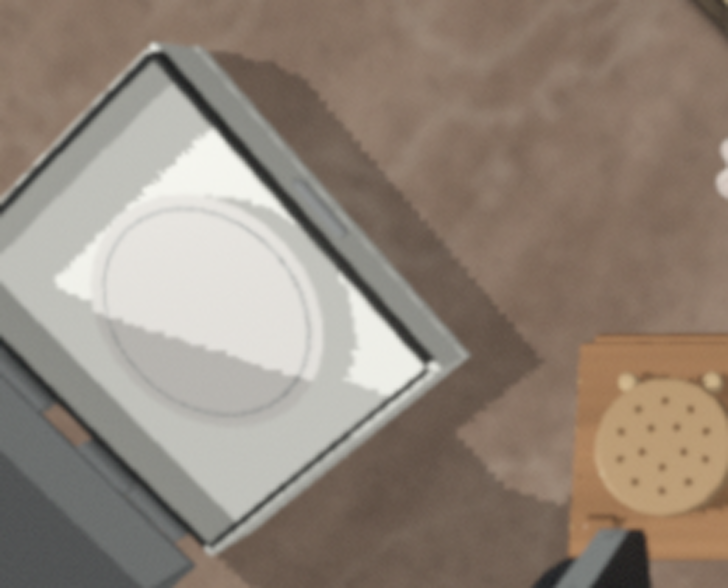

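Crop view (×2.8 from (0,60)): rim corners at (155,47), (437,367) and (210,549), plate centre at (207,310). I'll refit using all the cameras.

Run:
```python
from h import *
sc,si,w=[todict(f"pics/{n}.npz") for n in("scene0","side0","w1")]
S=lambda l:np.array(l)/2.9+[255,180]
T=lambda l:np.array(l)/3.8+[260,175]
W=lambda l:np.array(l)/2.8+[0,60]
rr=[rt(.014,.095),rt(.020,0),rt(.014,-.095)]
o1=(rr,S([[79,67],[160,104],[251,148]]),sc);o2=(rr,T([[149,77],[185,128],[227,193]]),si)
o3=(rr,np.array([[401.5,218.7],[319,218.3],[236.7,219]]),w)
print("rack w",*fit([o3],[.55,-.02,0]));print("all",*fit([o1,o2,o3],[.55,-.02,0]))
b=[[-.08,.085,.026],[-.08,-.085,.026],[.08,-.085,.026],[.08,.085,.026],[0,0,.012]]
B1=(b,S([[345,248],[370,425],[597,425],[540,246],[456,345]]),sc);B2=(b[:2],T([[240,312],[97,440]]),si)
B3=([b[1],b[0],b[3],b[4]],W([[155,47],[437,367],[210,549],[207,310]]),w)
print("box w",*fit([B3],[.5,-.33,-.94]));print("all",*fit([B1,B2,B3],[.5,-.33,-.94]))
```

```text
rack w [ 0.55149344 -0.01712035  0.01217433] [-0.1 -0.   0.1  0.1  0.  -0. ]
all [ 0.55174343 -0.01772852  0.01303719] [-0.3 -1.1 -0.4 -1.2 -0.2 -0.4 -1.4 -1.3 -2.1 -1.7 -1.4 -1.4 -0.6  0.1
 -0.5  0.3 -0.5  0.2]
box w [ 0.50118061 -0.33213579 -0.94142081] [-0.2 -3.7  1.8  0.1 -0.5  1.6 -0.3  0.5]
all [ 0.50244369 -0.33286732 -0.93972424] [-1.4 -1.2 -0.3  1.7  0.3  1.8 -1.4  0.   0.1 -1.1  0.1 -1.2 -1.3 -0.
 -0.8 -2.5  1.3  0.9 -0.7  2.4 -0.6  1.5]
```

Run:
```python
from h import *
P=world([.5516,-.0174,.0125],[rt(.007,-.095),rt(.01,0),rt(.007,.095)]);print(P.round(4))
delta([*P[0,:2],.085],np.pi/2+.0125)
```

```text
[[ 0.5497 -0.1124  0.0513]
 [ 0.5473 -0.0175  0.054 ]
 [ 0.5474  0.0776  0.0513]]
d [-0.0496 -0.0954  0.1649] turn -0.001 tilt [-0.001  0.    -1.   ] q7 1.55 t 1.8
```

```bash
echo '[[0.072,-0.0496,-0.0954,0,0],[0.072,-0.0496,-0.0954,0.05,0],[0.072,-0.0496,-0.0954,0.1,0],[0.072,-0.0496,-0.0954,0.15,0],[0.072,-0.0496,-0.0954,0.165,0],[0.072,-0.0496,-0.0954,0.165,0],[0.072,-0.0496,-0.0954,0.165,0],[0.072,-0.0496,-0.0954,0.17,0],[0.072,-0.0496,-0.0954,0.175,0],[0.072,-0.0496,-0.0954,0.178,0],[0.072,-0.0496,-0.0954,0.178,0]]' | python3 nudge.py
python3 - <<'E'
from h import *
delta([.5497,-.1124,.069],np.pi/2+.0125)
from rig import bot
cv2.imwrite("pics/g1.png",bot.snapshot("wrist")["img"])
E
```

```text
time_s: 2.9
tcp_pos: [0.5502, -0.1126, 0.0724]
orientation: [-0.018, 3.141, 0.0]
force: [0.2, 0.1, 0.9]
width: 0.0719
gripper_force: 0.0
d [0.0005 0.0002 0.0034] turn -0.001 tilt [ 0.  0. -1.] q7 1.92 t 2.9
```

View pics/g1.png

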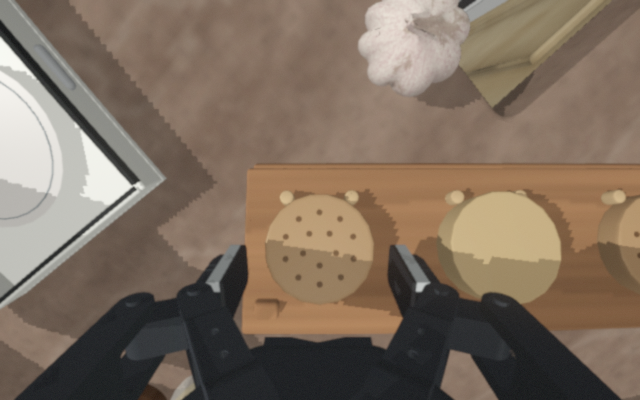

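The disc at (319,249) is centred between the fingers. I'll lower to contact.

```bash
for i in 1; do echo '[[0.072,0,0,0.002,0],[0.072,0,0,0.004,0],[0.072,0,0,0.004,0]]' | python3 nudge.py ; done; echo '[[0.068,0,0,0.002,0],[0.068,0,0,0.002,0]]' | python3 nudge.py; echo '[[0.066,0,0,0.002,0],[0.066,0,0,0.002,0]]' | python3 nudge.py
```

```text
time_s: 3.25
tcp_pos: [0.55, -0.1128, 0.068]
orientation: [0.018, -3.141, -0.0]
force: [-0.3, 0.7, 0.6]
width: 0.0722
gripper_force: 0.0
time_s: 3.45
tcp_pos: [0.5501, -0.1128, 0.066]
orientation: [0.018, -3.141, -0.0]
force: [-0.5, -1.6, 0.6]
width: 0.0676
gripper_force: 0.0
time_s: 3.65
tcp_pos: [0.5501, -0.1127, 0.064]
orientation: [0.018, -3.141, -0.0]
force: [0.3, 0.5, 0.0]
width: 0.0663
gripper_force: 0.0
```

```bash
echo '[[0.05,0,0,0,0],[0.05,0,0,0,0],[0.05,0,0,0,0],[0.05,0,0,0,0],[0.05,0,0,0,0]]' | python3 nudge.py 25; echo '[[0.05,0,0,-0.005,0],[0.05,0,0,-0.02,0],[0.05,0,0,-0.04,0],[0.05,0,0,-0.07,0],[0.05,0,0,-0.1,0],[0.05,0,0,-0.1,0]]' | python3 nudge.py
python3 - <<'E'
from h import *
from rig import bot
delta([.5018,-.3325,.16],-.94+np.pi/2)
cv2.imwrite("pics/g2.png",bot.snapshot("wrist")["img"])
E
```

```text
time_s: 4.15
tcp_pos: [0.5503, -0.1122, 0.0646]
orientation: [0.018, -3.141, -0.002]
force: [-2.1, 3.1, 6.8]
width: 0.0569
gripper_force: 25.9
time_s: 4.75
tcp_pos: [0.5524, -0.1138, 0.1693]
orientation: [-0.016, 3.134, -0.0]
force: [-0.0, -0.7, -0.2]
width: 0.0566
gripper_force: 26.8
d [ 0.0529 -0.2181  0.009 ] turn 0.95 tilt [ 0.007 -0.    -1.   ] q7 1.86 t 4.75
```

View pics/g2.png

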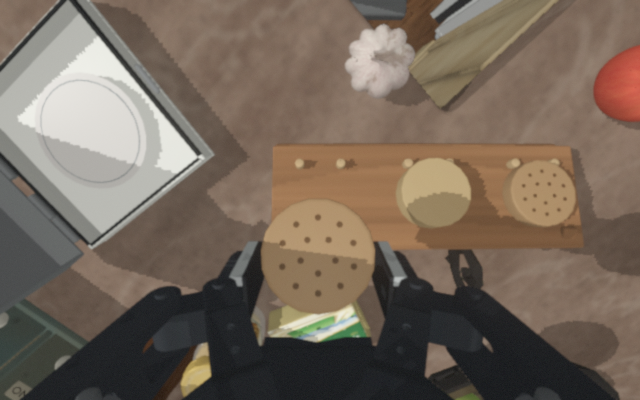

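Disc held at (318,257), level between the fingers; the plate is visible at about (90,130). Now I'll check the disc's offset in the hand and get one more plate fix.

```bash
cat >> h.py <<'E'
def wcam():
    from rig import bot
    s=bot.observe();d=bot.snapshot("wrist")
    M=np.eye(4);M[:3,:3]=R.from_rotvec(s["orientation"]).as_matrix();M[:3,3]=s["tcp_pos"]
    T=d["tool_from_camera"];d["view"]=np.linalg.inv(M@T);d["tv"]=np.linalg.inv(T);return s,d
def tproj(P,d):return proj(P,dict(d,view=d["tv"]))
E
python3 - <<'E'
from h import *
s,d=wcam()
print(tproj([[.003,0,.007],[.008,0,.007],[-.002,0,.007]],d).round(0))
print("plate",ground([[90,130]],d,.012), ground([[75,171]],todict("pics/w1.npz"),.012))
delta([.5018,-.3325,.12],-.94+np.pi/2)
E
echo '[[0.05,0.0529,-0.2181,0,0.95],[0.05,0.0529,-0.2181,0,0.95],[0.05,0.0529,-0.2181,0,0.95],[0.05,0.0529,-0.2181,0,0.95],[0.05,0.0529,-0.2181,0,0.95],[0.05,0.0529,-0.2181,0,0.95],[0.05,0.0529,-0.2181,0,0.95],[0.05,0.0529,-0.2181,0,0.95],[0.05,0.0529,-0.2181,0,0.95],[0.05,0.0529,-0.2181,0,0.95]]' | python3 nudge.py
python3 - <<'E'
from h import *
s,d=wcam();cv2.imwrite("pics/p1.png",d["img"]);np.savez("pics/p1.npz",**d)
delta([.5018,-.3325,.12],-.94+np.pi/2,s)
E
```

```text
[[319. 257.]
 [319. 248.]
 [319. 266.]]
plate [[ 0.49769249 -0.33010712  0.012     ]] [[ 0.50085066 -0.33022767  0.012     ]]
d [ 0.0513 -0.219   0.0454] turn 0.951 tilt [ 0.002  0.    -1.   ] q7 1.86 t 4.85
time_s: 5.85
tcp_pos: [0.4996, -0.3312, 0.164]
orientation: [-1.418, -2.802, -0.0]
force: [0.8, 0.3, -0.3]
width: 0.0563
gripper_force: 26.8
d [-0.0024  0.001   0.044 ] turn 0.003 tilt [-0.  0. -1.] q7 1.43 t 5.85
```

View pics/p1.png

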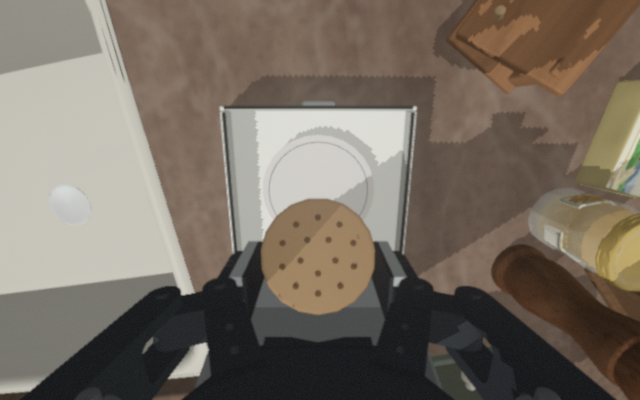

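Over the box: front rim corners at (221,107) and (416,107); plate edge top at (319,135), left (262,190), right (377,190). I'll fit from this view.

Run:
```python
from h import *
d=todict("pics/p1.npz")
b=[[-.08,-.085,.026],[-.08,.085,.026]]
pl=[[-.055,0,.012],[0,-.055,.012],[0,.055,.012]]
print(fit([(b,np.array([[221,107],[416,107]]),d)],[.5,-.33,-.94]))
print(fit([(pl,np.array([[319,135],[262,190],[377,190]]),d)],[.5,-.33,-.94]))
print(fit([(b+pl,np.array([[221,107],[416,107],[319,135],[262,190],[377,190]]),d)],[.5,-.33,-.94]))
# clean: edge points on plate ellipse
g=cv2.cvtColor(d["img"],cv2.COLOR_BGR2GRAY)
print(proj(world([.5,-.3315,-.94],b+pl),d).round(0))
print(g[125:150,319],g[190,255:280],g[190,362:385])
```

```text
(array([ 0.50294649, -0.33353078, -0.93555355]), array([-1.4,  0.1,  1.4,  0.1]))
(array([ 0.50232263, -0.33135512, -0.93324427]), array([ 0.2, -2.1,  0.9,  0.7, -1.4,  0.4]))
(array([ 0.50309149, -0.33269996, -0.93400271]), array([-0.9, -0.5,  2.1, -0.8,  0. , -0.4,  0.8,  2.2, -1.7,  2. ]))
[[218. 102.]
 [417. 103.]
 [317. 132.]
 [261. 189.]
 [374. 190.]]
[214 197 184 181 180 180 180 180 180 186 201 205 207 207 207 203 191 185
 201 206 205 206 207 206 207] [176 177 178 178 182 198 214 215 208 206 205 206 201 188 185 199 206 205
 206 206 206 206 206 206 206] [165 165 165 163 157 144 159 165 164 165 166 168 174 176 177 176 178 177
 176 177 176 176 176]
```

```bash
echo '[[0.05,-0.0028,0.0016,0.045,0],[0.05,-0.0028,0.0016,0.08,0],[0.05,-0.0028,0.0016,0.105,0],[0.05,-0.0028,0.0016,0.112,0],[0.05,-0.0028,0.0016,0.117,0],[0.05,-0.0028,0.0016,0.12,0]]' | python3 nudge.py 20; echo '[[0.05,0,0,0.003,0],[0.05,0,0,0.006,0],[0.05,0,0,0.008,0],[0.05,0,0,0.008,0]]' | python3 nudge.py
python3 - <<'E'
from h import *
s,d=wcam();cv2.imwrite("pics/p2.png",d["img"])
delta([.5025,-.3325,.032],-.936+np.pi/2,s)
E
```

```text
time_s: 6.5
tcp_pos: [0.5033, -0.3332, 0.0452]
orientation: [1.42, 2.801, 0.0]
force: [0.5, -0.9, 0.5]
width: 0.0569
gripper_force: 26.8
time_s: 6.9
tcp_pos: [0.5047, -0.335, 0.0388]
orientation: [1.419, 2.796, -0.002]
force: [1.8, -4.1, 8.9]
width: 0.0568
gripper_force: 29.5
d [ 0.0034 -0.0003  0.0068] turn -0.003 tilt [ 0.005 -0.004 -1.   ] q7 1.52 t 6.9
```

View pics/p2.png

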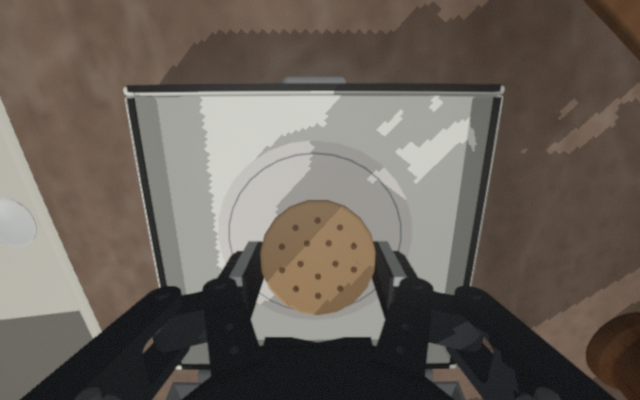

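```bash
echo '[[0.062,0,0,0,0],[0.066,0,0,0,0],[0.07,0,0,0,0],[0.072,0,0,0,0],[0.072,0,0,0,0]]' | python3 nudge.py
python3 - <<'E'
from h import *
s,d=wcam();np.savez("pics/p3.npz",**d)
delta([.5025,-.3325,.036],-.936,s)
h=cv2.cvtColor(d["img"],cv2.COLOR_BGR2HSV)
m=((h[...,0]>5)&(h[...,0]<25)&(h[...,1]>70)).astype(np.uint8);m[:,:150]=0;m[:,490:]=0;m[:150]=0;m[345:]=0
n,l,st,c=cv2.connectedComponentsWithStats(m)
for i in range(1,n):
    if st[i,4]>300:print(st[i],c[i])
print("expected flat top centre at plate centre",proj([[.5025,-.3325,.026]],d))
E
```

```text
time_s: 7.45
tcp_pos: [0.5026, -0.3326, 0.0362]
orientation: [-1.421, -2.802, -0.0]
force: [-1.1, -0.1, -0.8]
width: 0.0722
gripper_force: 0.0
d [ 0.0002 -0.      0.0002] turn 1.568 tilt [-0.  0. -1.] q7 1.52 t 7.45
[ 264  209  109  104 8854] [318.13982381 260.29376553]
expected flat top centre at plate centre [[316.84551844 258.15836691]]
```

```bash
cat >> h.py <<'E'
def disc(c,z,th,tilt=0,yaw=-.936):
    a=np.linspace(0,2*np.pi,60);P=np.vstack([np.c_[.029*np.cos(a),.029*np.sin(a),0*a+k] for k in(-th/2,th/2)])
    return P@R.from_euler("zy",[yaw,0]).as_matrix().T*1+[c[0],c[1],z] if not tilt else (R.from_rotvec([0,0,yaw])*R.from_rotvec([0,-tilt,0])).apply(P)+[c[0],c[1],z]
def bbox(P,d):
    u=proj(P,d);return np.r_[u.min(0),np.ptp(u,0)].round(0)
def blob(d,lo=(5,70),hi=(25,256),win=(150,345,150,490)):
    h=cv2.cvtColor(d["img"],cv2.COLOR_BGR2HSV);m=((h[...,0]>lo[0])&(h[...,0]<hi[0])&(h[...,1]>lo[1])).astype(np.uint8)
    k=np.zeros_like(m);k[win[0]:win[1],win[2]:win[3]]=1
    n,l,st,c=cv2.connectedComponentsWithStats(m*k)
    for i in range(1,n):
        if st[i,4]>300:print("blob",st[i],c[i].round(1))
E
python3 - <<'E'
from h import *
d=todict("pics/p3.npz")
for t in (0,.2,.45):print(t,bbox(disc([.5025,-.3325],.019+.029*np.sin(t),.014,t),d))
E
```

```text
0 [260. 196. 114. 111.]
0.2 [258. 200. 118. 118.]
0.45 [255. 203. 124. 126.]
```

```bash
echo '[[0.072,0,0,0,0.15],[0.072,0,0,0,0.3],[0.072,0,0,0,0.45],[0.072,0,0,0,0.6],[0.072,0,0,0,0.75],[0.072,0,0,0,0.9],[0.072,0,0,0,1.05],[0.072,0,0,0,1.2],[0.072,0,0,0,1.35],[0.072,0,0,0,1.5],[0.072,0,0,0.001,1.568],[0.072,0,0,0.002,1.568]]' | python3 nudge.py
echo '[[0.072,0,0,0.001,0],[0.064,0,0,0.001,0],[0.06,0,0,0.001,0],[0.057,0,0,0.001,0],[0.057,0,0,0.001,0]]' | python3 nudge.py 20;python3 - <<'E'
from h import *
s,d=wcam();np.savez("pics/p4.npz",**d)
delta([.5025,-.3325,.036],-.936,s);blob(d);print(bbox(disc([.5025,-.3325],.019,.014),d),bbox(disc([.5025,-.3325],.026,.0),d))
E
echo '[[0.064,0,0,0,0],[0.072,0,0,0,0],[0.072,0,0,-0.02,0],[0.072,0,0,-0.06,0],[0.072,0,0,-0.1,0],[0.072,0,0,-0.13,0],[0.072,0,0,-0.13,0],[0.072,0,0,-0.13,0]]' | python3 nudge.py
python3 - <<'E'
from h import *
s,d=wcam();np.savez("pics/p5.npz",**d)
blob(d);print(bbox(disc([.5025,-.3325],.026,.0),d))
delta([.5473,-.0175,.16],.0125+np.pi/2,s)
E
```

```text
time_s: 8.7
tcp_pos: [0.5027, -0.3326, 0.034]
orientation: [-2.985, -0.98, 0.001]
force: [0.0, 1.1, -0.6]
width: 0.0715
gripper_force: 0.0
time_s: 9.2
tcp_pos: [0.5027, -0.3329, 0.0335]
orientation: [-2.984, -0.981, -0.001]
force: [-0.1, 0.3, 4.4]
width: 0.0572
gripper_force: 11.8
d [ 0.     -0.0004 -0.0025] turn 0.0 tilt [ 0.  0. -1.] q7 0.16 t 9.2
blob [ 260  203  115  107 9384] [317.2 256.1]
[256. 200. 115. 112.] [256. 209. 115. 103.]
time_s: 10.05
tcp_pos: [0.5029, -0.3329, 0.1645]
orientation: [2.984, 0.98, 0.002]
force: [-0.4, 0.1, 0.3]
width: 0.0719
gripper_force: 0.0
blob [ 288  162   59   59 2737] [317.  191.4]
[284. 163.  62.  60.]
d [ 0.2228 -0.2276  0.0045] turn 0.622 tilt [ 0.002 -0.    -1.   ] q7 0.08 t 10.05
```

```bash
python3 - <<'E'
from h import *
a=np.linspace(0,2*np.pi,180,endpoint=False)
from scipy.optimize import minimize
for n in("p5","p1"):
    d=todict(f"pics/{n}.npz");g=cv2.GaussianBlur(cv2.cvtColor(d["img"],cv2.COLOR_BGR2GRAY),(3,3),0).astype(np.float32)
    lap=-cv2.Laplacian(g,cv2.CV_32F,ksize=3);best=[]
    def val(c,r):
        P=np.c_[c[0]+r*np.cos(a),c[1]+r*np.sin(a),0*a+.012];u=proj(P,d).astype(np.float32)
        return np.median(cv2.remap(lap,u[:,:1],u[:,1:],cv2.INTER_LINEAR))
    for r in np.arange(.044,.0535,.001):
        for x in np.arange(.497,.509,.001):
            for y in np.arange(-.338,-.326,.001):best.append((val((x,y),r),r,x,y))
    best.sort();print(n,np.round(best[:4],4).tolist())
E
echo '[[0.072,0,0,0,-2.52],[0.072,0,0,0,-2.52],[0.072,0.05,-0.05,0,-2.52],[0.072,0.2228,-0.2276,0,-2.52],[0.072,0.2228,-0.2276,0,-2.52],[0.072,0.2228,-0.2276,0,-2.52],[0.072,0.2228,-0.2276,0,-2.52],[0.072,0.2228,-0.2276,0,-2.52],[0.072,0.2228,-0.2276,0,-2.52],[0.072,0.2228,-0.2276,0,-2.52],[0.072,0.2228,-0.2276,0,-2.52],[0.072,0.2228,-0.2276,0,-2.52]]' | python3 nudge.py
python3 - <<'E'
from h import *
delta([.5473,-.0175,.16],.0125+np.pi/2)
E
```

```text
p5 [[-28.1338, 0.048, 0.502, -0.333], [-27.7188, 0.048, 0.501, -0.333], [-18.7969, 0.048, 0.501, -0.334], [-18.4297, 0.048, 0.502, -0.334]]
p1 [[-31.3105, 0.048, 0.502, -0.333], [-18.375, 0.048, 0.501, -0.333], [-17.4463, 0.049, 0.503, -0.334], [-15.5098, 0.048, 0.502, -0.334]]
time_s: 11.3
tcp_pos: [0.5464, -0.0171, 0.1624]
orientation: [-1.077, -2.95, 0.002]
force: [0.5, 0.4, -0.4]
width: 0.072
gripper_force: 0.0
d [-0.001   0.0003  0.0024] turn -0.713 tilt [-0.002 -0.    -1.   ] q7 1.08 t 11.3
```

```bash
echo '[[0.072,-0.001,0,0,-0.15],[0.072,-0.001,0,0,-0.3],[0.072,-0.001,0,0.02,-0.45],[0.072,-0.001,0,0.04,-0.6],[0.072,-0.001,0,0.06,-0.713],[0.072,-0.001,0,0.075,-0.713],[0.072,-0.001,0,0.09,-0.713],[0.072,-0.001,0,0.0935,-0.713],[0.072,-0.001,0,0.0955,-0.713],[0.072,-0.001,0,0.0955,-0.713]]' | python3 nudge.py
python3 - <<'E'
from h import *
s,d=wcam();delta([.5473,-.0175,.067],.0125+np.pi/2,s)
blob(d,lo=(5,40));print(bbox(world([.5516,-.0174,.0125],[[.029*np.cos(a)*np.cos(.45)-.435*.02,.029*np.sin(a),.045+.9*.02+.029*np.cos(a)*.435] for a in np.linspace(0,6.3,60)]),d))
E
```

```text
time_s: 12.3
tcp_pos: [0.5481, -0.018, 0.0681]
orientation: [-0.008, 3.141, -0.0]
force: [-0.2, 0.4, 0.5]
width: 0.0719
gripper_force: 0.0
d [0.0008 0.0006 0.0011] turn -0.007 tilt [ 0. -0. -1.] q7 1.82 t 12.3
blob [  150   150   340   195 53492] [319.6 232.1]
[261. 196. 119. 121.]
```

```bash
echo '[[0.066,0.0008,0.0006,0.001,0],[0.05,0.0008,0.0006,0.001,0],[0.05,0.0008,0.0006,0.001,0],[0.05,0.0008,0.0006,0.001,0],[0.05,0.0008,0.0006,0.001,0],[0.05,0.0008,0.0006,0.001,0]]' | python3 nudge.py 25; echo '[[0.05,0,0,-0.005,0],[0.05,0,0,-0.02,0],[0.05,0,0,-0.05,0],[0.05,0,0,-0.1,0],[0.05,0,0,-0.1,0],[0.05,0,0,-0.1,0]]' | python3 nudge.py
python3 - <<'E'
from h import *
s,d=wcam();cv2.imwrite("pics/g3.png",d["img"]);delta([.502,-.333,.165],-.936+np.pi/2,s)
u=lambda z:tproj([[.435*.010,0,z-.009]],d)
print(u(.012),u(.014))
h=d["img"][256];print(d["img"][190:330:5,318].tolist())
E
```

```text
time_s: 12.95
tcp_pos: [0.5473, -0.0171, 0.0674]
orientation: [-0.01, 3.141, 0.001]
force: [-2.0, 0.9, 5.5]
width: 0.0566
gripper_force: 26.1
time_s: 13.55
tcp_pos: [0.5479, -0.0174, 0.1686]
orientation: [-0.01, 3.138, 0.002]
force: [0.4, 0.2, -1.5]
width: 0.0566
gripper_force: 27.0
d [ 0.0478 -0.3153  0.003 ] turn 0.942 tilt [ 0.003  0.001 -1.   ] q7 1.72 t 13.55
[[319.1696981  258.12718444]] [[319.14379861 256.17247313]]
[[90, 126, 166], [88, 122, 163], [137, 180, 201], [139, 181, 203], [141, 182, 203], [140, 182, 204], [141, 183, 204], [141, 183, 204], [141, 183, 205], [142, 184, 205], [143, 184, 205], [144, 185, 207], [143, 184, 205], [144, 185, 207], [114, 148, 167], [111, 146, 165], [112, 146, 166], [112, 147, 166], [112, 146, 166], [111, 145, 165], [112, 147, 165], [112, 147, 165], [111, 146, 165], [113, 148, 166], [113, 147, 165], [110, 143, 163], [102, 117, 138], [82, 95, 111]]
```

```bash
echo '[[0.05,0.0505,-0.3153,0,0.942],[0.05,0.0505,-0.3153,0,0.942],[0.05,0.0505,-0.3153,0,0.942],[0.05,0.0505,-0.3153,0,0.942],[0.05,0.0505,-0.3153,0,0.942],[0.05,0.0505,-0.3153,0,0.942],[0.05,0.0505,-0.3153,0,0.942],[0.05,0.0505,-0.3153,0,0.942],[0.05,0.0505,-0.3153,0,0.942],[0.05,0.0505,-0.3153,0,0.942]]' | python3 nudge.py
python3 - <<'E'
from h import *
p=np.array([.502,-.333])-.003*np.array([np.cos(-.936),np.sin(-.936)])
delta([*p,.06],-.936+np.pi/2)
E
```

```text
time_s: 14.6
tcp_pos: [0.4989, -0.3315, 0.1661]
orientation: [-1.413, -2.804, -0.001]
force: [0.5, 1.2, -0.1]
width: 0.0567
gripper_force: 27.0
d [-0.0002  0.0016  0.1061] turn 0.003 tilt [-0.001  0.001 -1.   ] q7 1.51 t 14.6
```

```bash
echo '[[0.05,0,0.0016,0.05,0],[0.05,0,0.0016,0.085,0],[0.05,0,0.0016,0.1,0],[0.05,0,0.0016,0.104,0],[0.05,0,0.0016,0.106,0],[0.05,0,0.0016,0.106,0]]' | python3 nudge.py 20; echo '[[0.059,0,0,0.001,0],[0.0605,0,0,0.002,0],[0.061,0,0,0.005,0],[0.061,0,0,0.008,0],[0.061,0,0,0.01,0],[0.062,0,0,0.01,0]]' | python3 nudge.py
python3 - <<'E'
from h import *
s,d=wcam();cv2.imwrite("pics/p6.png",d["img"]);np.savez("pics/p6.npz",**d)
delta([.502,-.333,.05],-.936+np.pi/2,s)
blob(d);print(bbox(disc([.502,-.333],.046,0),d),bbox(disc([.502,-.333],.036,.02),d),[bbox(disc([.502,-.333],.036+.029*np.sin(t),.02,t),d) for t in(.2,.4)])
print(d["img"][170:340:5,317].tolist())
E
```

```text
time_s: 15.2
tcp_pos: [0.5006, -0.3325, 0.0622]
orientation: [1.415, 2.802, 0.0]
force: [-0.4, -0.1, -0.5]
width: 0.0567
gripper_force: 27.0
time_s: 15.8
tcp_pos: [0.4996, -0.332, 0.0504]
orientation: [-1.417, -2.803, 0.0]
force: [-0.3, 0.3, 0.4]
width: 0.0621
gripper_force: 0.0
d [-0.0022  0.0013  0.0004] turn 0.0 tilt [-0.001  0.    -1.   ] q7 1.59 t 15.8
blob [  262   199   116   124 10951] [319.6 262. ]
[261. 213. 118. 105.] [261. 200. 118. 117.] [array([258., 205., 123., 124.]), array([256., 209., 127., 130.])]
[[154, 157, 159], [152, 157, 159], [151, 156, 158], [152, 157, 159], [151, 156, 158], [152, 157, 159], [64, 82, 98], [82, 105, 126], [75, 98, 114], [72, 93, 106], [70, 93, 108], [92, 123, 141], [95, 128, 147], [119, 158, 180], [119, 158, 180], [118, 158, 179], [117, 157, 179], [117, 158, 180], [117, 158, 179], [118, 159, 180], [117, 158, 180], [117, 159, 180], [118, 159, 181], [117, 158, 180], [117, 158, 180], [118, 159, 180], [117, 158, 180], [117, 158, 179], [117, 158, 180], [90, 125, 143], [87, 120, 138], [161, 167, 167], [161, 167, 166], [126, 131, 130]]
```

```bash
echo '[[0.072,-0.0022,0.0013,0,0],[0.072,-0.0022,0.0013,0.003,0],[0.072,-0.0022,0.0013,0.007,0],[0.072,-0.0022,0.0013,0.012,0],[0.064,-0.0022,0.0013,0.014,0],[0.06,-0.0022,0.0013,0.014,0],[0.057,-0.0022,0.0013,0.014,0],[0.057,-0.0022,0.0013,0.014,0],[0.064,-0.0022,0.0013,0.014,0],[0.072,-0.0022,0.0013,0.014,0]]' | python3 nudge.py
echo '[[0.072,0,0,0,0.15],[0.072,0,0,0,0.3],[0.072,0,0,0,0.45],[0.072,0,0,0,0.6],[0.072,0,0,0,0.75],[0.072,0,0,0,0.9],[0.072,0,0,0,1.05],[0.072,0,0,0,1.2],[0.072,0,0,0,1.35],[0.072,0,0,0,1.5],[0.072,0,0,0,1.568],[0.072,0,0,0,1.57]]' | python3 nudge.py
python3 - <<'E'
from h import *
s,d=wcam();delta([.502,-.333,.036],-.936,s)
E
echo '[[0.066,0,0,0,0],[0.06,0,0,0,0],[0.057,0,0,0,0],[0.057,0,0,0,0],[0.057,0,0,0,0],[0.057,0,0,0,0]]' | python3 nudge.py
python3 - <<'E'
from h import *
s,d=wcam();delta([.502,-.333,.036],-.936,s);np.savez("pics/p7.npz",**d)
blob(d);print(bbox(disc([.502,-.333],.046,0),d),bbox(disc([.502,-.333],.029,.034),d))
E
```

```text
time_s: 16.85
tcp_pos: [0.5022, -0.3332, 0.0369]
orientation: [1.417, 2.804, 0.0]
force: [-0.2, 0.4, -0.1]
width: 0.0717
gripper_force: 0.0
time_s: 18.05
tcp_pos: [0.5022, -0.3331, 0.0366]
orientation: [2.984, 0.981, -0.001]
force: [1.6, 0.3, -0.7]
width: 0.0722
gripper_force: 0.0
d [-0.0001 -0.0002  0.0006] turn 0.0 tilt [-0. -0. -1.] q7 0.23 t 18.05
time_s: 18.7
tcp_pos: [0.5024, -0.3333, 0.0371]
orientation: [2.984, 0.982, 0.001]
force: [-0.0, 0.6, 6.6]
width: 0.0577
gripper_force: 20.8
d [-0.0001 -0.0004  0.0011] turn 0.001 tilt [ 0.001 -0.    -1.   ] q7 0.23 t 18.7
blob [  253   201   130   132 12928] [317.2 268.6]
[249. 221. 129. 113.] [249. 199. 129. 136.]
```

```bash
echo '[[0.064,0,0,0,0],[0.072,0,0,0,0],[0.072,0,0,-0.03,0],[0.072,0,0,-0.08,0],[0.072,0,0,-0.13,0],[0.072,0,0,-0.13,-0.15],[0.072,0,0,-0.13,-0.3],[0.072,0,0,-0.13,-0.3]]' | python3 nudge.py
python3 - <<'E'
from h import *
s,d=wcam();np.savez("pics/p8.npz",**d);cv2.imwrite("pics/p8.png",d["img"])
h=cv2.cvtColor(d["img"],cv2.COLOR_BGR2HSV)
blob(d,win=(130,300,240,400));print(bbox(disc([.502,-.333],.046,0),d),bbox(disc([.502,-.333],.029,.034),d))
delta([.5474,.0776,.165],.0125+np.pi/2,s)
E
```

```text
time_s: 19.55
tcp_pos: [0.5022, -0.3329, 0.167]
orientation: [-2.802, -1.42, -0.002]
force: [0.5, 1.1, -0.4]
width: 0.0718
gripper_force: 0.0
blob [ 287  162   63   67 3269] [317.7 195.7]
[283. 166.  66.  64.] [283. 160.  66.  70.]
d [ 0.3579 -0.2062  0.0024] turn 0.926 tilt [ 0.001  0.001 -1.   ] q7 0.37 t 19.55
```

```bash
echo '[[0.072,0.3579,-0.2062,0,-2.2156],[0.072,0.3579,-0.2062,0,-2.2156],[0.072,0.3579,-0.2062,0,-2.2156],[0.072,0.3579,-0.2062,0,-2.2156],[0.072,0.3579,-0.2062,0,-2.2156],[0.072,0.3579,-0.2062,0,-2.2156],[0.072,0.3579,-0.2062,0,-2.2156],[0.072,0.3579,-0.2062,0,-2.2156],[0.072,0.3579,-0.2062,0,-2.2156],[0.072,0.3579,-0.2062,0,-2.2156],[0.072,0.3579,-0.2062,0,-2.2156],[0.072,0.3579,-0.2062,0,-2.2156]]' | python3 nudge.py
python3 - <<'E'
from h import *
delta([.5474,.0776,.0675],.0125+np.pi/2)
E
```

```text
time_s: 20.8
tcp_pos: [0.548, 0.0774, 0.1661]
orientation: [-0.631, -3.076, 0.002]
force: [-0.1, -0.5, 0.6]
width: 0.0718
gripper_force: 0.0
d [0.0006 0.0001 0.0986] turn -0.417 tilt [-0.001 -0.001 -1.   ] q7 1.21 t 20.8
```

```bash
echo '[[0.072,0,0,0,-0.15],[0.072,0,0,0,-0.3],[0.072,0,0,0.03,-0.417],[0.072,0,0,0.06,-0.417],[0.072,0,0,0.085,-0.417],[0.072,0,0,0.095,-0.417],[0.07,0,0,0.0985,-0.417],[0.068,0,0,0.101,-0.417],[0.066,0,0,0.101,-0.417]]' | python3 nudge.py
echo '[[0.05,0,0,0,0],[0.05,0,0,0,0],[0.05,0,0,0,0],[0.05,0,0,0,0],[0.05,0,0,0,0]]' | python3 nudge.py 25; echo '[[0.05,0,0,-0.005,0],[0.05,0,0,-0.02,0],[0.05,0,0,-0.05,0],[0.05,0,0,-0.1,0],[0.05,0,0,-0.1,0],[0.05,0,0,-0.1,0]]' | python3 nudge.py
python3 - <<'E'
from h import *
s,d=wcam();cv2.imwrite("pics/g4.png",d["img"]);
print(tproj([[.003,0,.008]],d))
print(d["img"][190:330:5,318,2].tolist())
p=np.array([.502,-.333])-.003*np.array([np.cos(-.936),np.sin(-.936)])
delta([*p,.165],-.936+np.pi/2,s)
E
```

```text
time_s: 21.7
tcp_pos: [0.549, 0.0774, 0.0665]
orientation: [-0.016, 3.141, 0.001]
force: [0.0, 0.9, -0.3]
width: 0.0661
gripper_force: 0.0
time_s: 22.2
tcp_pos: [0.5491, 0.0779, 0.0669]
orientation: [-0.018, 3.14, 0.002]
force: [-2.0, 0.8, 6.4]
width: 0.0566
gripper_force: 26.1
time_s: 22.8
tcp_pos: [0.5492, 0.0774, 0.1677]
orientation: [-0.017, 3.139, 0.003]
force: [-0.5, 1.0, -0.4]
width: 0.0562
gripper_force: 26.9
[[319.10606449 255.78383338]]
[165, 172, 188, 187, 147, 157, 187, 189, 191, 191, 191, 191, 192, 161, 152, 114, 117, 153, 152, 112, 118, 153, 152, 152, 138, 139, 144, 147]
d [ 0.0535 -0.4074  0.0019] turn 0.947 tilt [ 0.003  0.002 -1.   ] q7 1.59 t 22.8
```

```bash
echo '[[0.05,0.0535,-0.4074,0,0.947],[0.05,0.0535,-0.4074,0,0.947],[0.05,0.0535,-0.4074,0,0.947],[0.05,0.0535,-0.4074,0,0.947],[0.05,0.0535,-0.4074,0,0.947],[0.05,0.0535,-0.4074,0,0.947],[0.05,0.0535,-0.4074,0,0.947],[0.05,0.0535,-0.4074,0,0.947],[0.05,0.0535,-0.4074,0,0.947],[0.05,0.0535,-0.4074,0,0.947],[0.05,0.0535,-0.4074,0,0.947],[0.05,0.0535,-0.4074,0,0.947]]' | python3 nudge.py 20
python3 - <<'E'
from h import *
p=np.array([.502,-.333])-.003*np.array([np.cos(-.936),np.sin(-.936)])
delta([*p,.082],-.936+np.pi/2)
E
```

```text
time_s: 24.05
tcp_pos: [0.5003, -0.3286, 0.1652]
orientation: [-1.413, -2.805, -0.001]
force: [0.3, -1.1, -0.6]
width: 0.0563
gripper_force: 26.9
d [-0.0017 -0.0012  0.0832] turn 0.003 tilt [-0.001  0.001 -1.   ] q7 1.53 t 24.05
```

```bash
echo '[[0.05,-0.0017,-0.0012,0.04,0],[0.05,-0.0017,-0.0012,0.07,0],[0.05,-0.0017,-0.0012,0.08,0],[0.05,-0.0017,-0.0012,0.083,0],[0.05,-0.0017,-0.0012,0.083,0]]' | python3 nudge.py; echo '[[0.059,0,0,0.001,0],[0.0605,0,0,0.002,0],[0.061,0,0,0.005,0],[0.061,0,0,0.008,0],[0.061,0,0,0.011,0],[0.062,0,0,0.011,0]]' | python3 nudge.py
python3 - <<'E'
from h import *
s,d=wcam();cv2.imwrite("pics/p9.png",d["img"]);np.savez("pics/p9.npz",**d)
delta([.502,-.333,.062],-.936+np.pi/2,s)
blob(d);print(bbox(disc([.502,-.333],.060,0),d),bbox(disc([.502,-.333],.036,.048),d))
E
```

```text
time_s: 24.55
tcp_pos: [0.5002, -0.3325, 0.0836]
orientation: [1.415, 2.804, 0.0]
force: [0.5, -0.6, -0.1]
width: 0.0563
gripper_force: 26.9
time_s: 25.15
tcp_pos: [0.4993, -0.3326, 0.0712]
orientation: [-1.417, -2.803, -0.0]
force: [-0.2, 0.3, 0.9]
width: 0.062
gripper_force: 0.0
d [-0.002   0.0019  0.0092] turn 0.0 tilt [-0.001  0.    -1.   ] q7 1.6 t 25.15
blob [ 266  190  109  117 9726] [320.2 249.3]
[264. 207. 113. 101.] [264. 184. 113. 124.]
```

```bash
echo '[[0.072,-0.002,0.0019,0,0],[0.072,-0.002,0.0019,0.003,0],[0.072,-0.002,0.0019,0.01,0],[0.072,-0.002,0.0019,0.018,0],[0.072,-0.002,0.0019,0.023,0],[0.064,-0.002,0.0019,0.025,0],[0.06,-0.002,0.0019,0.025,0],[0.057,-0.002,0.0019,0.025,0],[0.057,-0.002,0.0019,0.025,0],[0.064,-0.002,0.0019,0.025,0],[0.072,-0.002,0.0019,0.025,0]]' | python3 nudge.py
echo '[[0.072,0,0,0,0.15],[0.072,0,0,0,0.3],[0.072,0,0,0,0.45],[0.072,0,0,0,0.6],[0.072,0,0,0,0.75],[0.072,0,0,0,0.9],[0.072,0,0,0,1.05],[0.072,0,0,0,1.2],[0.072,0,0,0,1.35],[0.072,0,0,0,1.5],[0.072,0,0,0,1.568],[0.072,0,0,0,1.57]]' | python3 nudge.py
echo '[[0.066,0,0,0,0],[0.06,0,0,0,0],[0.057,0,0,0,0],[0.057,0,0,0,0],[0.057,0,0,0,0],[0.064,0,0,0,0],[0.072,0,0,0,0],[0.072,0,0,-0.02,0],[0.072,0,0,-0.06,0],[0.072,0,0,-0.11,0],[0.072,0,0,-0.12,0],[0.072,0,0,-0.12,0]]' | python3 nudge.py
python3 - <<'E'
from h import *
s,d=wcam();np.savez("pics/p10.npz",**d);cv2.imwrite("pics/p10.png",d["img"])
blob(d,win=(130,300,240,400));print(bbox(disc([.502,-.333],.060,0),d),bbox(disc([.502,-.333],.036,.048),d))
delta([.502,-.333,.165],-.936,s)
from rig import bot
q=bot.snapshot("scene");np.savez("pics/scene1.npz",**q)
blob(q,win=(240,330,370,460));print(bbox(disc([.502,-.333],.036,.048),q),bbox(disc([.502,-.333],.060,0),q))
q=bot.snapshot("side");np.savez("pics/side1.npz",**q)
E
```

```text
time_s: 26.3
tcp_pos: [0.5024, -0.3333, 0.0469]
orientation: [1.417, 2.804, 0.0]
force: [-0.1, 0.3, 0.3]
width: 0.0718
gripper_force: 0.0
time_s: 27.5
tcp_pos: [0.5024, -0.3331, 0.0466]
orientation: [2.984, 0.981, -0.001]
force: [-0.6, -0.4, 0.1]
width: 0.0717
gripper_force: 0.0
time_s: 28.7
tcp_pos: [0.5029, -0.3342, 0.1699]
orientation: [2.982, 0.981, 0.006]
force: [0.6, -0.4, -1.0]
width: 0.072
gripper_force: 0.0
blob [ 283  162   67   72 3666] [315.7 198. ]
[279. 169.  69.  66.] [279. 160.  69.  75.]
d [-0.     -0.0015  0.0049] turn 0.001 tilt [ 0.004 -0.001 -1.   ] q7 0.12 t 28.7
blob [ 370  240   76   50 1550] [406.6 253.1]
blob [401 274  30  34 802] [415.2 290.3]
[399. 273.  31.  36.] [403. 273.  28.  22.]
```

```bash
cat >> h.py <<'E'
BX=np.array([.502,-.333,-.936])
def lidpt(r,h,th,y=0):
    return world(BX,[[.083-r*np.cos(th)+h*np.sin(th),y,.0275+r*np.sin(th)+h*np.cos(th)]])[0]
def finger(rc,th,pad=.011,tip=.019,off=0):
    "TCP so that the front bottom corner of closed fingers is at radius rc on tab's top face (off>0: clear of it)"
    x=.083-rc*np.cos(th)+(.006+off)*np.sin(th)+pad;z=.0275+rc*np.sin(th)+(.006+off)*np.cos(th)+tip
    return world(BX,[[x,0,z]])[0]
E
python3 - <<'E'
from h import *
sc,si=todict("pics/scene1.npz"),todict("pics/side1.npz")
for t in(1.6,1.7,1.8):
    P=[lidpt(.175,.003,t),lidpt(.187,.003,t,.03),lidpt(.187,.003,t,-.03)]
    print(t,(proj(P,sc)-[255,180]).round(1).ravel()*2.9,((proj(P,si)-[260,175])*3.8).round(0).ravel())
delta(finger(.178,1.7,off=.015)+[0,0,.06],-.936+np.pi/2)
print([(t,finger(rc,t).round(3)) for t,rc in[(1.7,.18),(1.2,.178),(.8,.18),(.4,.184),(0,.186)]])
E
```

```text
1.6 [646.41 161.24 636.55 117.16 668.74 180.38] [400. 234. 426. 193. 375. 242.]
1.7 [671.64 163.27 662.94 119.48 696.87 182.7 ] [426. 246. 454. 205. 403. 255.]
1.8 [695.42 167.33 688.17 123.54 723.26 187.05] [452. 260. 482. 220. 432. 270.]
d [-0.0003  0.1379 -0.1147] turn -1.57 tilt [-0.001  0.001 -1.   ] q7 0.12 t 28.85
[(1.7, array([ 0.575, -0.432,  0.224])), (1.2, array([ 0.523, -0.361,  0.215])), (0.8, array([ 0.486, -0.311,  0.18 ])), (0.4, array([ 0.459, -0.274,  0.124])), (0, array([ 0.447, -0.259,  0.053]))]
```

```bash
echo '[[0,0,0,-0.05,-0.15],[0,0,0,-0.1,-0.3],[0,0,0,-0.13,-0.45],[0,0,0,-0.13,-0.6],[0,0,0,-0.13,-0.75],[0,0,0,-0.13,-0.9],[0,0,0,-0.13,-1.05],[0,0,0,-0.13,-1.2],[0,0,0,-0.13,-1.35],[0,0,0,-0.13,-1.5],[0,0,0,-0.13,-1.57],[0,0,0,-0.13,-1.57]]' | python3 nudge.py
python3 - <<'E'
from h import *
for x,z in((.157,.29),(.157,.22)): delta(world(BX,[[x,0,z]])[0],-.936+np.pi/2)
E
```

```text
time_s: 30.05
tcp_pos: [0.502, -0.3328, 0.2953]
orientation: [-1.414, -2.802, -0.0]
force: [0.6, 0.5, 0.2]
width: -0.0001
gripper_force: 0.0
d [-0.1572 -0.0003  0.005 ] turn 0.001 tilt [-0.002  0.001 -1.   ] q7 1.41 t 30.05
d [-0.1573 -0.0002  0.075 ] turn 0.001 tilt [-0.002  0.001 -1.   ] q7 1.41 t 30.05
```

```bash
echo '[[0,-0.05,0,0,0],[0,-0.1,0,0,0],[0,-0.15,0,0,0],[0,-0.1573,0,0,0],[0,-0.1573,0,0.02,0],[0,-0.1573,0,0.045,0],[0,-0.1573,0,0.06,0],[0,-0.1573,0,0.067,0],[0,-0.1573,0,0.072,0],[0,-0.1573,0,0.072,0]]' | python3 nudge.py
echo '[[0,0.005,0,0,0],[0,0.01,0,0,0],[0,0.015,0,0,0],[0,0.018,0,0,0],[0,0.018,0,0,0]]' | python3 nudge.py
python3 - <<'E'
from h import *
s,d=wcam();delta(world(BX,[[.14,0,.22]])[0],-.936+np.pi/2,s);print(s["force"],s["ft_torque"])
E
```

```text
time_s: 31.05
tcp_pos: [0.5957, -0.4595, 0.2249]
orientation: [1.417, 2.804, 0.0]
force: [-0.2, -0.3, 1.1]
width: -0.0002
gripper_force: 0.0
time_s: 31.55
tcp_pos: [0.5849, -0.4448, 0.2252]
orientation: [1.416, 2.804, 0.001]
force: [-0.4, 0.7, 0.2]
width: 0.0
gripper_force: 0.0
d [-0.0008 -0.0005  0.0052] turn 0.001 tilt [ 0.001  0.    -1.   ] q7 1.54 t 31.55
[-0.37825771  0.66852004  0.24822933] [-1.45153447e-02  5.47309355e-05  2.27606509e-03]
```

```bash
echo '[[0,0,0,0.003,0],[0,0,0,0.006,0],[0,0,0,0.006,0],[0,0.01,0,0.006,0],[0,0.02,0,0.006,0],[0,0.03,0,0.006,0],[0,0.03,0,0.006,0]]' | python3 nudge.py
python3 - <<'E'
from h import *
from rig import bot
s=bot.observe();print(s["force"],s["tcp_pos"])
d=bot.snapshot("side");np.savez("pics/side2.npz",**d);cv2.imwrite("pics/side2.png",d["img"])
a=todict("pics/side1.npz")["img"];df=cv2.absdiff(a,d["img"]).max(2)
m=(df>25).astype(np.uint8);m[:215]=0;n,l,st,c=cv2.connectedComponentsWithStats(m)
print([st[i].tolist() for i in range(1,n) if st[i,4]>60])
for t in (1.8,1.65,1.5):print(t,bbox(np.array([lidpt(r,h,t,y) for r in(0,.163) for h in(0,.042) for y in(-.085,.085)]),d))
E
```

```text
time_s: 32.3
tcp_pos: [0.567, -0.4206, 0.219]
orientation: [1.416, 2.804, 0.001]
force: [-0.2, -0.0, -0.7]
width: 0.0004
gripper_force: 0.0
[-0.17743758 -0.03571521 -0.69839022] [ 0.56700805 -0.42062701  0.21898334]
[[127, 215, 13, 11, 77], [293, 215, 101, 87, 2950], [363, 232, 46, 45, 684]]
1.8 [341. 229.  69.  98.]
1.65 [341. 224.  60. 100.]
1.5 [337. 221.  55. 102.]
```

```bash
cat >> h.py <<'E'
def lidmask(t,d):
    m=np.zeros((400,640),np.uint8);P=np.array([lidpt(r,h,t,y) for r in(.003,.163) for h in(0,.042) for y in(-.085,.085)])
    cv2.fillConvexPoly(m,cv2.convexHull(proj(P,d).astype(np.int32)),1);return m
def grey(d):
    h=cv2.cvtColor(d["img"],cv2.COLOR_BGR2HSV);return ((h[...,1]<45)&(h[...,2]>45)&(h[...,2]<150)).astype(np.uint8)
def angle(ds):
    best=[]
    for t in np.arange(0,1.95,.05):
        v=0
        for d in ds:
            m=lidmask(t,d);g=grey(d);k=np.zeros_like(g);k[200:340,330:540]=1;g=g*k
            v+=(m&g).sum()/max((m|g).sum(),1)
        best.append((round(v,3),round(t,2)))
    return sorted(best)[::-1][:3]
def lidangle():
    from rig import bot
    ds=[bot.snapshot("scene"),bot.snapshot("side")];np.savez("pics/lastscene.npz",**ds[0]);return angle(ds[:1]),angle(ds[1:])
E
python3 - <<'E'
from h import *
for n in("scene0","scene1","side0","side1","side2"):print(n,angle([todict(f"pics/{n}.npz")]))
print(lidangle())
E
```

```text
scene0 [(np.float64(0.584), np.float64(1.9)), (np.float64(0.584), np.float64(1.85)), (np.float64(0.582), np.float64(1.8))]
scene1 [(np.float64(0.507), np.float64(1.9)), (np.float64(0.505), np.float64(1.85)), (np.float64(0.502), np.float64(1.8))]
side0 [(np.float64(0.33), np.float64(1.75)), (np.float64(0.326), np.float64(1.8)), (np.float64(0.315), np.float64(1.7))]
side1 [(np.float64(0.308), np.float64(1.75)), (np.float64(0.304), np.float64(1.8)), (np.float64(0.295), np.float64(1.7))]
side2 [(np.float64(0.351), np.float64(1.6)), (np.float64(0.35), np.float64(1.65)), (np.float64(0.344), np.float64(1.55))]
([(np.float64(0.559), np.float64(1.7)), (np.float64(0.558), np.float64(1.75)), (np.float64(0.556), np.float64(1.65))], [(np.float64(0.35), np.float64(1.6)), (np.float64(0.348), np.float64(1.65)), (np.float64(0.343), np.float64(1.55))])
```

Run:
```python
from h import *
from rig import bot
s=bot.observe();M=R.from_rotvec(s["orientation"]).as_matrix()
for t in np.r_[1.5:.05:-.1,.08]:
    rc=np.interp(t,[0,.3,.5,.8,1.2,1.6],[.186,.185,.1835,.181,.179,.178])
    print(round(t,2),(M.T@(finger(rc,t,tip=.021)-s["tcp_pos"])).round(3))
```

```text
1.5 [ 0.023 -0.    -0.008]
1.4 [ 0.04  -0.    -0.007]
1.3 [ 0.058 -0.    -0.004]
1.2 [ 0.075 -0.     0.001]
1.1 [ 0.092 -0.     0.008]
1.0 [ 0.108 -0.     0.015]
0.9 [ 0.123 -0.     0.025]
0.8 [ 0.138 -0.     0.036]
0.7 [ 0.151 -0.     0.048]
0.6 [ 0.163 -0.     0.062]
0.5 [ 0.174 -0.     0.077]
0.4 [ 0.183 -0.     0.093]
0.3 [ 0.191 -0.     0.11 ]
0.2 [ 0.196 -0.     0.128]
0.1 [ 0.2   -0.     0.146]
0.08 [ 0.201 -0.     0.149]
```

```bash
echo '[[0,0.012,0,-0.003,0],[0,0.023,0,-0.005,0],[0,0.04,0,-0.005,0],[0,0.058,0,-0.003,0],[0,0.075,0,0.001,0],[0,0.092,0,0.008,0],[0,0.108,0,0.015,0],[0,0.123,0,0.025,0],[0,0.123,0,0.025,0]]' | python3 nudge.py
python3 - <<'E'
from h import *
print(lidangle())
E
```

```text
time_s: 33.35
tcp_pos: [0.4935, -0.321, 0.1929]
orientation: [-1.415, -2.803, -0.002]
force: [-0.7, -0.5, -0.7]
width: -0.0001
gripper_force: 0.0
([(np.float64(0.344), np.float64(0.9)), (np.float64(0.337), np.float64(0.85)), (np.float64(0.323), np.float64(0.95))], [(np.float64(0.375), np.float64(0.95)), (np.float64(0.372), np.float64(1.0)), (np.float64(0.371), np.float64(0.9))])
```

```bash
echo '[[0,0.008,0,0.005,0],[0,0.015,0,0.011,0],[0,0.028,0,0.023,0],[0,0.04,0,0.037,0],[0,0.051,0,0.052,0],[0,0.06,0,0.068,0],[0,0.068,0,0.085,0],[0,0.073,0,0.103,0],[0,0.075,0,0.112,0],[0,0.075,0,0.112,0]]' | python3 nudge.py
python3 - <<'E'
from h import *
print(lidangle());delta(finger(.186,.0),-.936+np.pi/2)
E
```

```text
time_s: 34.45
tcp_pos: [0.4489, -0.2613, 0.0808]
orientation: [-1.416, -2.802, 0.001]
force: [-0.8, -0.6, 0.3]
width: -0.0001
gripper_force: 0.0
([(np.float64(0.468), np.float64(0.15)), (np.float64(0.463), np.float64(0.2)), (np.float64(0.459), np.float64(0.1))], [(np.float64(0.244), np.float64(0.15)), (np.float64(0.243), np.float64(1.25)), (np.float64(0.243), np.float64(1.2))])
d [0.0038 0.0001 0.0296] turn -0.0 tilt [-0.  0. -1.] q7 1.43 t 34.55
```

```bash
echo '[[0,0.002,0,0.006,0],[0,0.0035,0,0.012,0],[0,0.0035,0,0.016,0],[0,0.0035,0,0.019,0],[0,0.0035,0,0.022,0],[0,0.0035,0,0.022,0]]' | python3 nudge.py
echo '[[0,0,0,0.0015,0],[0,0,0,0.003,0],[0,0,0,0.003,0]]' | python3 nudge.py; echo '[[0,0,0,0.0015,0],[0,0,0,0.003,0],[0,0,0,0.003,0]]' | python3 nudge.py
```

```text
time_s: 35.15
tcp_pos: [0.4476, -0.2589, 0.0595]
orientation: [-1.417, -2.804, -0.0]
force: [0.7, -0.4, -0.8]
width: 0.0001
gripper_force: 0.0
time_s: 35.45
tcp_pos: [0.4475, -0.2588, 0.0565]
orientation: [-1.417, -2.804, -0.0]
force: [-0.2, 1.6, -2.2]
width: -0.0001
gripper_force: 0.6
time_s: 35.75
tcp_pos: [0.4474, -0.2587, 0.0535]
orientation: [-1.416, -2.803, -0.0]
force: [-1.3, 2.5, 2.6]
width: 0.0001
gripper_force: 2.3
```

```bash
echo '[[0,0,0,0.001,0],[0,0,0,0.002,0],[0,0,0,0.002,0]]' | python3 nudge.py; echo '[[0,0,0,0.001,0],[0,0,0,0.002,0],[0,0,0,0.002,0]]' | python3 nudge.py;echo '[[0,0,0,0.001,0],[0,0,0,0.002,0],[0,0,0,0.002,0]]' | python3 nudge.py
```

```text
time_s: 36.05
tcp_pos: [0.4474, -0.2586, 0.0523]
orientation: [-1.416, -2.803, -0.002]
force: [-7.7, 8.1, 16.7]
width: -0.0
gripper_force: 11.3
time_s: 36.35
tcp_pos: [0.4475, -0.2586, 0.0516]
orientation: [-1.416, -2.802, -0.005]
force: [-16.8, 14.8, 41.2]
width: -0.0003
gripper_force: 29.3
time_s: 36.65
tcp_pos: [0.4476, -0.2585, 0.0508]
orientation: [-1.416, -2.802, -0.007]
force: [-26.0, 21.9, 66.8]
width: 0.0003
gripper_force: 43.2
```

```bash
echo '[[0,0,0,-0.006,0],[0,0.003,0,-0.015,0],[0,0.003,0,-0.02,0],[0,0.003,0,-0.02,0]]' | python3 nudge.py; echo '[[0,0,0,0.006,0],[0,0,0,0.01,0],[0,0,0,0.011,0],[0,0,0,0.011,0]]' | python3 nudge.py; echo '[[0,0,0,0.001,0],[0,0,0,0.002,0],[0,0,0,0.002,0]]' | python3 nudge.py;echo '[[0,0,0,0.001,0],[0,0,0,0.002,0],[0,0,0,0.002,0]]' | python3 nudge.py; echo '[[0,0,0,0.001,0],[0,0,0,0.002,0],[0,0,0,0.002,0]]' | python3 nudge.py
```

```text
time_s: 37.05
tcp_pos: [0.4465, -0.2569, 0.0685]
orientation: [1.416, 2.802, 0.0]
force: [0.1, 0.1, -0.7]
width: 0.0003
gripper_force: 0.0
time_s: 37.45
tcp_pos: [0.4454, -0.2566, 0.0562]
orientation: [-1.417, -2.803, 0.001]
force: [0.4, 0.4, 0.5]
width: -0.0
gripper_force: 0.0
time_s: 37.75
tcp_pos: [0.4458, -0.2565, 0.0547]
orientation: [-1.417, -2.804, -0.0]
force: [0.2, -0.0, 0.7]
width: -0.0001
gripper_force: 0.0
time_s: 38.05
tcp_pos: [0.4459, -0.2566, 0.0528]
orientation: [1.417, 2.804, 0.0]
force: [0.2, -0.4, 2.2]
width: -0.0002
gripper_force: 0.9
time_s: 38.35
tcp_pos: [0.446, -0.2566, 0.0519]
orientation: [-1.417, -2.803, -0.002]
force: [-6.4, 5.0, 23.8]
width: -0.0001
gripper_force: 11.9
```

```bash
echo '[[0,0,0,-0.01,0],[0,0.01,0,-0.05,0],[0,0.01,0,-0.1,0],[0,0.01,0,-0.15,0],[0,0.01,0,-0.15,0],[0,0.01,0,-0.15,0]]' | python3 nudge.py
python3 - <<'E'
from h import *
from rig import bot
print(lidangle())
a=todict("pics/scene0.npz")["img"];b=todict("pics/lastscene.npz")["img"]
m=(cv2.absdiff(a,b).max(2)>40).astype(np.uint8);n,l,st,c=cv2.connectedComponentsWithStats(m)
print([st[i].tolist() for i in range(1,n) if st[i,4]>40])
E
```

```text
time_s: 38.95
tcp_pos: [0.4406, -0.2482, 0.2015]
orientation: [1.415, 2.803, 0.003]
force: [-1.0, 0.3, -1.0]
width: 0.0
gripper_force: 0.0
([(np.float64(0.478), np.float64(0.0)), (np.float64(0.472), np.float64(0.05)), (np.float64(0.454), np.float64(0.1))], [(np.float64(0.227), np.float64(0.0)), (np.float64(0.225), np.float64(0.05)), (np.float64(0.223), np.float64(0.1))])
[[0, 0, 56, 151, 4104], [107, 0, 9, 9, 57], [118, 0, 45, 18, 479], [175, 0, 316, 328, 23167], [159, 9, 11, 11, 72], [366, 92, 10, 11, 56], [0, 133, 141, 242, 7785], [198, 148, 26, 27, 427], [0, 192, 99, 193, 1981], [272, 201, 21, 19, 150], [264, 206, 32, 21, 107], [294, 206, 28, 21, 427], [475, 213, 51, 88, 1241], [325, 223, 12, 19, 69], [477, 232, 13, 12, 69], [0, 237, 24, 48, 87], [0, 254, 37, 57, 849], [47, 278, 20, 30, 246], [0, 310, 26, 48, 161], [118, 332, 15, 24, 43], [0, 349, 52, 51, 533], [27, 360, 32, 33, 302]]
```

```bash
python3 -c "
from rig import bot
print(bot.hand_in())"
```

```text
the job is handed in; nothing more can be done
None
```

The crispbread, cheese and crispbread are stacked centred on the plate and the lid is pressed shut; I handed the job in at about 39 s. When touched again, the tab met the fingers at its shut height, so I take the catch as snapped. I pressed harder than needed (67 N up plus about 34 N sideways at the fingertips, under the 120 N wrist limit), and did not check the stack after the lid closed.

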